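Hang the F-clamp back in the clamp rack

ROBOT

A 7-joint arm with a two-finger parallel gripper is mounted at the origin on the work surface. World frame = base frame: x ahead of the robot, y to its left, z up, the work surface at z = 0. Lengths are in mm, angles in degrees, forces in N, time in s.
With the tool pointing down it reaches from about 425 to 800 mm from the base axis. Payload 8.3 kg.
Tool frame: the origin (TCP) lies on the mounting face of the last link; the fingertips stand 173 mm ahead of it and the grasp point (between the pads) lies tcp_to_grasp ahead of it (tcp_to_grasp is the distance from the TCP to the grasp point, in mm); z points along the fingers, y is the line along which they close (so a half turn about z gives the same grasp; the last joint's range is limited). The gripper opens to 85 mm and grips with 20 to 120 N. Pads are 22 mm wide; open, the fingers measure 114 mm over their backs; the gripper's body (76 mm by 85 mm) begins 54 mm behind the grasp point. The pads swing forward as they close: fully open they stand 13 mm farther back than shut.
Start: joints at [-80.781, 21.967, 0.94, 78.501, -0.361, 79.538, -2.664], TCP at [138.671, 609.415, 404.679] pointing down, gripper open.
Joint ranges: [-169.22, 169.22], [-14.56, 117.87], [-87.37, 89.26], [10.42, 133.3], [-82.24, 262.24], [0.94, 117.77], [-172.7, 172.7]. Speed limits (degrees/s): [136.94, 136.94, 172.46, 172.46, 180, 180, 180].

INTERFACE

Orientations are given as a 3x3 rotation matrix whose columns are the frame's x, y, z axes.
In Python, from rig import observe, camera, get_calibration, finish_job, search_frame, trace, tip_of, tcp_to_grasp gives the robot as it stands.
- The arm moves only by the shell command python3 -m crank 'ROWS' [FORCE]. ROWS is JSON, a list of rows, each a list of 7 numbers: the shift along the tool's x, y, z in cm, then the turn, a rotation vector about the tool's x, y, z in degrees, then the finger opening in cm, from 0 to 8.54. In form: [[x, y, z, ax, ay, az, claw], ...]. A call has 1 to 10 rows; each row is the pose to reach, as a shift and turn from the pose commanded when the call began, along the tool's axes at that moment; what a row does not reach only later rows make up. A row lasts 1/8 s, in which the tool goes at most 62.5 mm and 10.7 degrees, less where a joint would pass 70% of its speed; a pose out of reach is approached as far as the arm can. A call with a gripper value outside its range is refused whole. The fingers move at their own pace and stop on an object; FORCE is the grip in N (left out, the last holds). Time passes only in rows, so rows that repeat a pose let the fingers close. It gives the time, the measured TCP pose, the force, the opening and the grip force at its end, in the units of the state.
- observe(): the state, without advancing time (a new reading comes with each control period).
- camera(name): name is "scene" or "top" or "wrist"; returns the picture (480x640x3 uint8, red, green, blue); there is no depth.
- get_calibration(name): a dict with "fx", "fy", "cx", "cy" (pixels), "world_to_cam" (4x4, takes a point from world to camera coordinates); the wrist camera has in their place "T_tool_cam" (4x4, takes a point from camera to tool coordinates, whose origin is the TCP and whose axes are the flange's). Camera axes: x right, y up, looking along -z (the intrinsics and any distortion apply to the point x, -y, -z); pixel columns grow to the right and rows downward; lengths in mm; the calibration is good to about 2 mm. A picture is of the moment at which its call begins: read the wrist's pose just before it. get_calibration takes no time and is no camera call.
- finish_job(): hands the job in; it is judged then, once.
Trained networks look in the newest picture that a camera, given by its name, has taken for a name from the list of things; names that differ only in an ending like _2 or _b are one class to them, and where a whole thing is asked for, a point or a joint stands for the part that bears it (a point fixed in the world has none). Each returns a list of dicts, best first, with "p" (0 to 1); they miss things now and then, are a little off and sometimes report something else, mostly with a low value. They report only what shows in the picture. A call takes as long as a camera call. They do not tell look-alikes from the thing itself.
- search_frame(camera, label): "bbox" ([centre column, centre row, width, height] in pixels, round what is visible of it).
- trace(camera, label): "region" (480x640 bool, what is visible of it) and "bbox" ([centre column, centre row, width, height] in pixels, round what is visible of it).
- tip_of(camera, label): "at" ([column, row] in pixels: a listed point, or the origin of a listed thing).
The state is a dict: "time_s": time; "joint_positions": joint angles; "qd": joint speeds; "joint_torque": joint torques, N m; "tcp_pos": TCP position; "orientation": TCP orientation; "ft_force": force on the tool from outside, world axes, zero at the start; "torque": the same for the moment, N m; "grip_width": opening from 0.0 (shut) to 1.0 (fully open); "finger_force": force on a finger pad.
Only numpy, scipy, OpenCV 4.12 (cv2) and the standard library are available. Lean on these libraries where they do the work, as an engineer would, in place of code of your own. Each camera call takes 0.05 s, during which the arm holds its last target. There are 200 camera calls.

TASK

The stool's glue has set and its F-clamp is already slack: take the clamp off the edge of the stool and hang it in the free middle slot of the clamp rack, its jaw lying on the shelf and pushed back until it butts gently against the wooden stop behind the slot, so that its lopsided weight cannot tip it out. Let the shelf take the weight before you ease the fingers open, so that the clamp neither drops nor swings, and leave it hanging upright and still. Do not force anything against the stool or rack, and leave the stool, the other clamps and the tools where they are.

Things in the scene. Friction and masses are not known exactly. Their poses are not given: they have to be found in the camera images.
- clamp_jaw (a point): The slack F-clamp to hang. This point: middle of its dark fixed jaw (top part, grip it here from above), right over its centre of mass. x along the jaw away from the bar, y its thickness, z up. Round it the jaw is 18 mm thick (y), 30 mm high (+-15), from x = -37.5 to +22.5 mm; a lower nose, 18 mm high, goes on to +47.5. Its flat underside rests on the stool's top, 15 mm below this point.
- clamp: The same F-clamp, 0.4 to 0.6 kg, same axes; origin on the bar's axis in the plane of the jaw's underside, 23.5 mm behind clamp_jaw (x) and 15 mm below. Upright steel bar 16 (x) x 6 (y) mm, its foot 185 mm below the origin. Below it a sliding jaw, screw and wooden handle (at x = 52 mm, down to -184).
- clamp_pad (a point): Top of the clamp's screw pad (20 mm across), 34 mm below the fixed jaw's underside; axes as the clamp's. The stool's top lies between jaw and pad with 12 mm of play, so the clamp can be lifted a few mm and pulled off along its own -x, by 80 mm or more.
- slot (a point): Free middle slot of the plywood clamp rack: point at the slot's mouth, on the shelf's front edge and top face (215 mm above the bench), on the slot's centre line. x points level into the rack along the slot, z up. The slot is 10 mm wide (mouth corners rounded by 5 mm), 57 mm deep and goes right through the 18 mm shelf. Shelf and stop are hard wood and do not give.
- rack: The rack, fixed to the bench, 310 mm long (y); origin below slot, same axes; slots at y = 0, +-95 mm. Across each slot a wooden stop, 44 wide, 15 high, is screwed on the shelf; the middle one was placed by eye, its face 43 to 57 mm in from the mouth: feel for it. Hung: clamp's x to the rack's -x, clamp_jaw at slot y = 0, z = 15 mm, x = 5.5 to 19.5 mm by the stop; left at x < 0 it tips out.
- stool: Step stool of pale wood, 2.6 kg, loose on the bench: top 360 (x) x 230 (y) x 22 mm, upper face 215 mm high; side boards at x = +-145 mm, stretcher along the middle. Origin on the bench under its centre, z up. The F-clamp sits on its +y long edge (y = 115 mm), bar a few mm outside, and comes off towards +y. An iron G-clamp grips the other edge and stays.
- hung_a_jaw (a point): Like clamp_jaw, of the F-clamp that already hangs in the slot at y = -95 mm of the rack. Leave it.
- hung_b_jaw (a point): Like clamp_jaw, of the F-clamp that already hangs in the slot at y = +95 mm of the rack. Leave it.
- tape: Black tape measure, 68 x 34 x 66 mm high, standing on the stool; origin under it. Leave it.
- glue: White glue bottle, 60 mm across, 170 mm high, on the bench; origin under it. Leave it.
- square: Try square lying flat on the bench, stock 115 mm, blade 150 mm, 18 mm high; origin under its stock. Leave it.
- chisel: Chisel lying on the bench, 245 mm long, 25 mm high; origin under the ferrule. Leave it.
- mallet: Wooden mallet lying on the bench, 65 mm high; origin under its head. Leave it.
- plane: Iron bench plane, 240 mm long, 100 mm high; origin under its sole. Leave it.
Mind the look-alikes: they are no part of the job. What is shaped like the clamp but green is not meant.

How it is judged:
By the outcome, as a careful person would: the job done as asked, in the order asked, and still so for the second after the job is handed in, with the robot touching nothing.
It also fails if it takes over 69 s, if anything falls off the work surface, if the arm or the gripper's body presses on something with over 40 N, if the wrist force passes 120 N, or if a joint passes its speed limit or range.

## Working session

There is one attempt and no reset: what is moved stays moved. The work goes in short steps, Python scripts to look and compute and a shell command to move; the robot and the scene stay as the last step left them, time stands still between calls to the robot, and variables do not carry over. Pictures are saved under pics/ and viewed, at most 10 in all, crops included, and the job is handed in when it is done.

```bash
ls; mkdir -p pics; python3 - <<'E'
from rig import *
import rig,cv2,numpy as np
o=observe();print({k:np.round(v,3).tolist() if not isinstance(v,str) else v for k,v in o.items()}); print(tcp_to_grasp)
for c in ["scene","top"]:
    im=camera(c); cv2.imwrite(f"pics/{c}0.png",im[:,:,::-1])
    k=get_calibration(c);print(c,{a:np.round(b,3).tolist() for a,b in k.items()})
    for l in ["clamp_jaw","slot","clamp","stool","rack"]:
        print(l,[(np.round(d["at"]).tolist(),round(d["p"],2)) for d in tip_of(c,l)])
print({a:np.round(b,3).tolist() for a,b in get_calibration("wrist").items()})
E
```

```text
pics
{'time_s': 0.0, 'joint_positions': [-80.781, 22.018, 0.939, 78.563, -0.36, 79.539, -2.663], 'qd': [-0.041, 0.012, -0.099, -0.04, -0.078, 0.098, -0.038], 'joint_torque': [0.0, -62.76, 0.845, -37.183, 0.017, 0.014, -0.0], 'tcp_pos': [138.64, 609.26, 403.633], 'orientation': [[-0.975, 0.222, -0.0], [0.222, 0.975, -0.002], [-0.0, -0.002, -1.0]], 'ft_force': [0.59, 0.418, 0.29], 'torque': [0.046, 0.002, -0.038], 'finger_force': 0.0, 'grip_width': 0.997}
154.70000000000002
scene {'fx': 435.555, 'fy': 435.555, 'cx': 320.07, 'cy': 240.903, 'world_to_cam': [[-0.401, 0.916, 0.012, 244.061], [-0.756, -0.339, 0.56, 326.396], [0.516, 0.216, 0.829, -1702.725], [0.0, 0.0, 0.0, 1.0]]}
clamp_jaw [([319.0, 214.0], 0.89), ([413.0, 192.0], 0.89), ([206.0, 223.0], 0.73), ([366.0, 192.0], 0.55)]
slot [([398.0, 255.0], 0.89)]
clamp [([372.0, 197.0], 0.86), ([204.0, 234.0], 0.82), ([326.0, 222.0], 0.67), ([406.0, 191.0], 0.67)]
stool []
rack [([388.0, 288.0], 0.68), ([318.0, 344.0], 0.27)]
top {'fx': 555.275, 'fy': 555.275, 'cx': 313.409, 'cy': 231.535, 'world_to_cam': [[0.029, -1.0, 0.011, -21.868], [0.982, 0.03, 0.188, -547.608], [-0.188, 0.006, 0.982, -1431.972], [0.0, 0.0, 0.0, 1.0]]}
clamp_jaw [([331.0, 227.0], 0.75), ([452.0, 184.0], 0.7), ([232.0, 325.0], 0.65), ([293.0, 303.0], 0.61)]
slot [([226.0, 218.0], 0.69)]
clamp [([452.0, 173.0], 0.7), ([244.0, 329.0], 0.69), ([324.0, 227.0], 0.67), ([283.0, 304.0], 0.6), ([397.0, 161.0], 0.4)]
stool []
rack [([236.0, 234.0], 0.86)]
{'fx': 375.269, 'fy': 375.269, 'cx': 316.469, 'cy': 240.179, 'T_tool_cam': [[-0.0, 0.945, 0.328, 84.241], [1.0, 0.0, -0.001, -0.854], [-0.001, 0.328, -0.945, 31.068], [0.0, 0.0, 0.0, 1.0]]}
```

View pics/scene0.png

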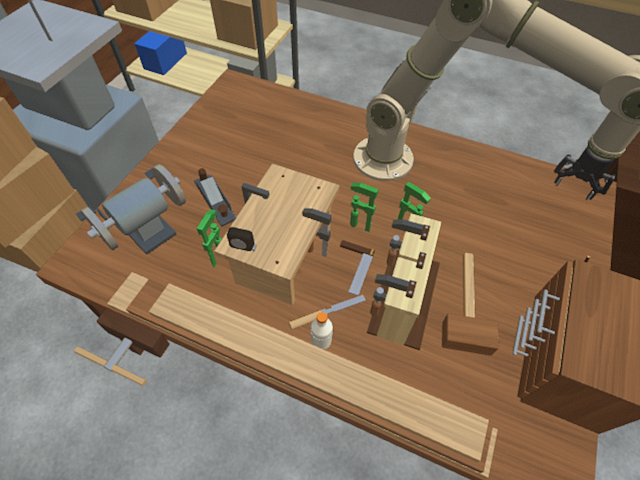

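View pics/top0.png

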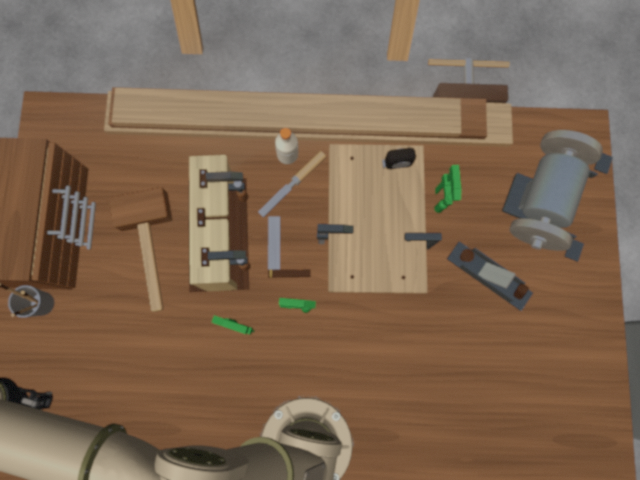

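The top view has the stool at about (377,218). The slack F-clamp is on its left (+y) edge, dark jaw at (331,227), which is (319,214) in the scene view. An iron G-clamp is on the right edge at (422,238). The rack is at about (210,222), with its free slot mouth at (226,218) and hung clamps at (222,180) and (222,257).

Candidates in the top view are the dark one at (331,227) and the green ones at (293,303), (232,325) and (452,184). Only the dark one sits on the stool edge. I'll confirm that in a crop and triangulate.

```bash
cat > h.py <<'E'
import numpy as np,cv2
from rig import *
def cal(c,o=None):
    k=get_calibration(c)
    if c=="wrist":
        T=np.eye(4);T[:3,:3]=np.array(o["orientation"]);T[:3,3]=o["tcp_pos"]
        M=T@np.array(k["T_tool_cam"])
    else: M=np.linalg.inv(np.array(k["world_to_cam"]))
    return k,M
def ray(c,px,o=None):
    k,M=cal(c,o); u,v=px
    d=np.array([(u-k["cx"])/k["fx"],-(v-k["cy"])/k["fy"],-1.]); d=M[:3,:3]@d
    return M[:3,3],d/np.linalg.norm(d)
def onz(c,px,z,o=None):
    p,d=ray(c,px,o); return p+d*(z-p[2])/d[2]
def proj(c,P,o=None):
    k,M=cal(c,o); q=np.linalg.inv(M)@np.append(P,1)
    return np.array([k["cx"]-k["fx"]*q[0]/q[2],k["cy"]+k["fy"]*q[1]/q[2]])
E
python3 - <<'E'
from h import *
for n,z,a,b in [("jaw",230,(319,214),(331,227)),("slot",215,(398,255),(226,218))]:
    print(n,onz("scene",a,z).round(1),onz("top",b,z).round(1))
for c in ["scene","top"]:
    camera(c)
    for l,z in [("hung_a_jaw",230),("tape",215),("glue",0),("clamp_pad",181)]:
        print(c,l,[(np.round(d["at"],1).tolist(),round(d["p"],2),onz(c,d["at"],z).round()[:2].tolist()) for d in tip_of(c,l)])
im=camera("top")[130:310,170:450]
cv2.imwrite("pics/crop.png",cv2.resize(im[:,:,::-1],None,fx=2.8,fy=2.8,interpolation=cv2.INTER_CUBIC))
E
```

```text
jaw [519.5 -45.2 230. ] [526.1 -45.6 230. ]
slot [549.8 205.3 215. ] [543.2 204.3 215. ]
scene hung_a_jaw [([393.3, 282.6], 0.7, [646.0, 221.0]), ([463.8, 334.7], 0.63, [712.0, 422.0])]
scene tape [([246.2, 245.2], 0.7, [691.0, -190.0])]
scene glue [([321.7, 341.8], 0.89, [786.0, 83.0])]
scene clamp_pad [([354.9, 197.2], 0.96, [379.0, 15.0]), ([210.8, 224.7], 0.87, [652.0, -336.0]), ([309.2, 223.5], 0.63, [529.0, -72.0]), ([417.9, 202.9], 0.63, [320.0, 201.0])]
top hung_a_jaw [([222.3, 175.0], 0.78, [645.0, 217.0]), ([288.5, 152.2], 0.62, [707.0, 61.0])]
top tape [([396.4, 164.6], 0.71, [689.0, -202.0])]
top glue [([288.9, 153.6], 0.81, [781.0, 70.0])]
top clamp_pad [([306.6, 302.6], 0.91, [351.0, 6.0]), ([448.1, 196.5], 0.91, [622.0, -335.0]), ([222.8, 324.1], 0.87, [295.0, 202.0])]
```

View pics/crop.png

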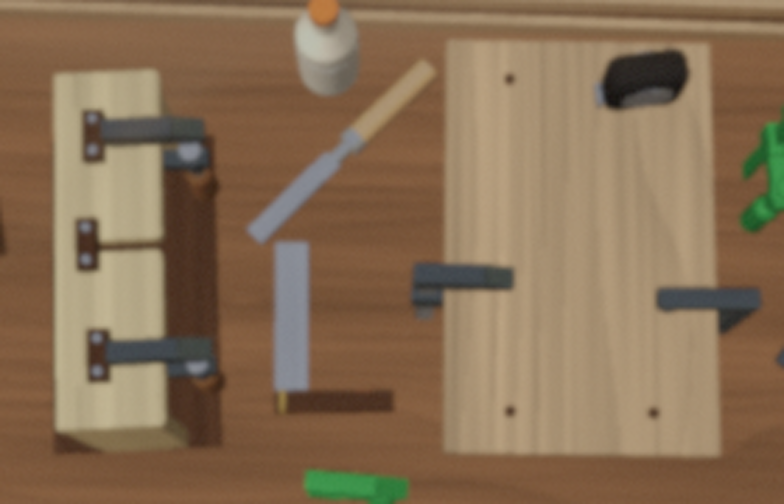

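The crop confirms it: the dark clamp with its jaw along (413–512, 276) sits on the stool's left edge, and the green ones are decoys. The free slot at (165,245) has its stop at (87,245). I'll move above the jaw with tool x along +y.

```bash
cat >> h.py <<'E'
from scipy.spatial.transform import Rotation as Rn
def Rt(yaw): # tool x at world yaw (deg), z down
    c,s=np.cos(np.radians(yaw)),np.sin(np.radians(yaw))
    return np.array([[c,s,0],[s,-c,0],[0,0,-1.]])
def row(o,P,yaw):
    R=np.array(o["orientation"])
    d=R.T@(np.array(P)-o["tcp_pos"])/10
    return d.round(2).tolist()+Rn.from_matrix(R.T@Rt(yaw)).as_rotvec(degrees=True).round(2).tolist()
E
python3 - <<'E'
from h import *
o=observe()
for P,y in [((250,560,530),150),((430,400,530),120),((523,100,530),90),((523,-45,475),90)]: print(row(o,P,y))
E
```

```text
[-11.95, -2.35, -12.53, -0.01, -0.0, 17.18]
[-33.05, -13.96, -12.53, -0.01, -0.0, 47.18]
[-48.78, -41.15, -12.53, -0.01, 0.0, 77.18]
[-51.99, -55.28, -7.03, -0.01, 0.0, 77.18]
```

```bash
python3 -m crank '[[-4,-0.8,-4.2,0,0,6,8.5],[-8,-1.6,-8.4,0,0,12,8.5],[-12,-2.4,-12.6,0,0,17,8.5],[-17,-5,-12.6,0,0,25,8.5],[-22,-8,-12.6,0,0,32,8.5],[-27.5,-11,-12.6,0,0,40,8.5],[-33,-14,-12.6,0,0,47,8.5],[-36,-19,-12.6,0,0,55,8.5],[-39,-24,-12.6,0,0,62,8.5],[-42.5,-30,-12.6,0,0,70,8.5]]'; python3 - <<'E'
from h import *
print(row(observe(),(523,100,530),90),row(observe(),(523,-45,475),90))
E
```

```text
time_s: 2.4
tcp_pos: [484.7, 227.6, 530.7]
orientation: [[-0.121, 0.993, 0.0], [0.993, 0.121, 0.0], [0.0, 0.0, -1.0]]
ft_force: [0.9, 0.6, -1.2]
grip_width: 0.998
finger_force: 0.0
[-13.13, 2.26, 0.07, 0.0, -0.02, 6.97] [-27.52, 0.5, 5.56, 0.0, -0.02, 6.97]
```

```bash
python3 - <<'E'
from h import *
o=observe();im=camera("wrist");cv2.imwrite("pics/w_rack.png",im[:,:,::-1]);import pickle;pickle.dump(o,open("o_rack.pkl","wb"))
for l,z in [("slot",215),("hung_a_jaw",230),("rack",0)]:
    print(l,[(np.round(d["at"],1).tolist(),round(d["p"],2),onz("wrist",d["at"],z,o).round(1).tolist()) for d in tip_of("wrist",l)])
E
python3 -m crank '[[-6,1,0,0,0,4,8.5],[-12,1.5,0,0,0,7,8.5],[-18,1.2,2,0,0,7,8.5],[-24,0.7,4.5,0,0,7,8.5],[-27.5,0.5,5.5,0,0,7,8.5],[-27.5,0.5,5.5,0,0,7,8.5],[-27.5,0.5,5.5,0,0,7,8.5]]'; python3 - <<'E'
from h import *
o=observe();im=camera("wrist");cv2.imwrite("pics/w_jaw.png",im[:,:,::-1]);import pickle;pickle.dump(o,open("o_jaw.pkl","wb"))
print(o["tcp_pos"])
for l,z in [("clamp_jaw",230),("clamp",215)]:
    print(l,[(np.round(d["at"],1).tolist(),round(d["p"],2),onz("wrist",d["at"],z,o).round(1).tolist()) for d in tip_of("wrist",l)])
E
```

```text
slot [([389.7, 260.8], 0.66, [548.2, 202.5, 215.0])]
hung_a_jaw [([517.7, 262.4], 0.88, [643.3, 218.8, 230.0])]
rack []
time_s: 3.48
tcp_pos: [524.2, -40.8, 475.7]
orientation: [[-0.006, 1.0, -0.0], [1.0, 0.006, 0.0], [0.0, -0.0, -1.0]]
ft_force: [0.3, -0.3, -0.5]
grip_width: 0.994
finger_force: 0.0
[524.20848971 -40.80489097 475.67632756]
clamp_jaw [([316.9, 267.2], 0.72, [524.6, -49.1, 230.0]), ([36.4, 122.6], 0.61, [371.0, 35.6, 230.0])]
clamp [([45.9, 81.7], 0.91, [370.9, 57.2, 215.0]), ([314.6, 222.4], 0.68, [523.0, -24.5, 215.0])]
```

View pics/w_jaw.png

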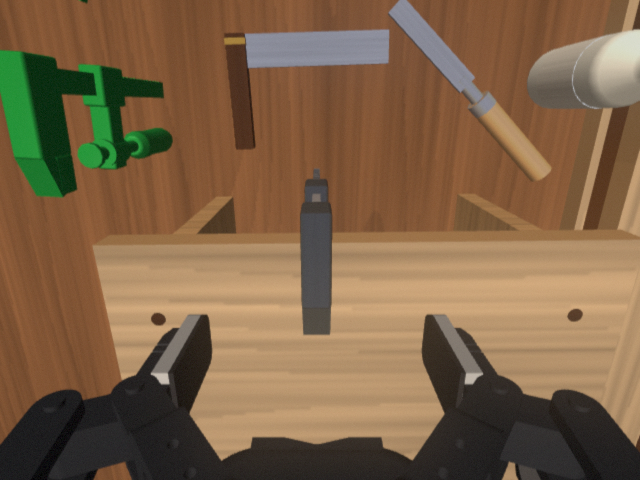

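View pics/w_rack.png

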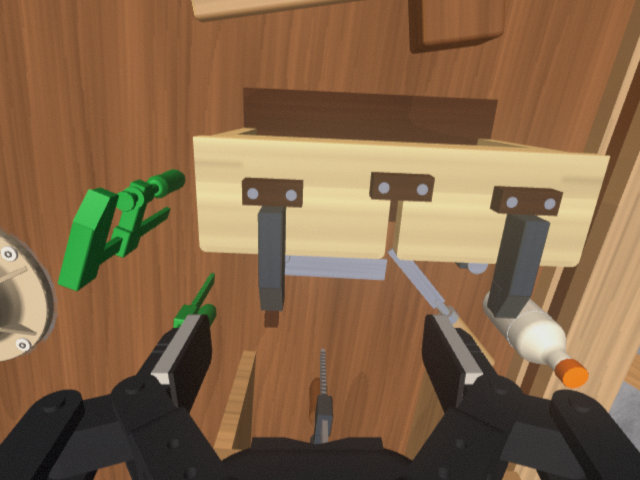

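The jaw view shows the dark jaw straight ahead, its back top end at (316.5,205), its shoulder at (317,306) and its nose end at (317,334). The stool edge runs along row ~243. In the rack view the free slot mouth is at about (391,259), between the hung clamps at (272,258) and (518,265). Its stop is at (402,186).

```bash
python3 - <<'E'
from h import *
import pickle
o=pickle.load(open("o_jaw.pkl","rb"));r=pickle.load(open("o_rack.pkl","rb"))
W=lambda p,z:onz("wrist",p,z,o)[:2].round(1)
b,s=W((316.5,205),245),W((317,306),245); print("back",b,"shoulder",s,"nose",W((317,334),233),"len",np.hypot(*(s-b)))
for p in [(302,205),(331,205),(303,306),(331,306)]: print(W(p,245))
# darkness edges of the jaw per row
im=cv2.imread("pics/w_jaw.png").astype(int)
for v in range(210,305,12):
    l=im[v,280:350].sum(1); d=np.diff(l); print(v,280+d.argmin()+1,280+d.argmax()+1,end="; ")
print()
# stool edge
for u in (130,250,400,600):
    c=im[225:260,u].sum(1);print(u,225+np.diff(c).argmax()+1,W((u,225.5+np.diff(c).argmax()),215))
V=lambda p,z:onz("wrist",p,z,r)[:2].round(1)
print("shelf front",[V(p,215) for p in [(215,251),(375,259.5),(410,260),(570,265.5)]])
print("slot sides",[V(p,215) for p in [(388,225),(386,250),(401,205),(400,250)]])
print("stop base",[V(p,215) for p in [(371,197),(433,201)]],"stop top z230",[V(p,230) for p in [(371,173),(433,178),(371,195),(433,200)]])
E
python3 - <<'E'
import cv2
im=cv2.imread("pics/w_rack.png")[160:280,340:460]
cv2.imwrite("pics/slotcrop.png",cv2.resize(im,None,fx=5,fy=5,interpolation=cv2.INTER_CUBIC))
E
```

```text
back [524.   -5.9] shoulder [524.7 -67.9] nose [524.9 -95.1] len 62.00395148698187
[516.1  -5.9]
[531.9  -5.8]
[516.3 -67.9]
[533.1 -67.8]
210 301 332; 222 300 332; 234 300 332; 246 300 332; 258 301 332; 270 301 332; 282 301 332; 294 301 332; 
130 245 [403.2 -40.2]
250 244 [481.1 -39. ]
400 242 [578.4 -37.1]
600 240 [707.8 -35. ]
shelf front [array([406.2, 193.9]), array([536.2, 202.2]), array([564.7, 205.2]), array([696.3, 216.3])]
slot sides [array([541.3, 232.4]), array([543.6, 211.4]), array([548.4, 249.6]), array([554.9, 212.8])]
stop base [array([524.2, 253.1]), array([572.4, 255.8])] stop top z230 [array([518.6, 273.3]), array([563.5, 275.2]), array([521.3, 257.5]), array([567.1, 259.4])]
```

View pics/slotcrop.png

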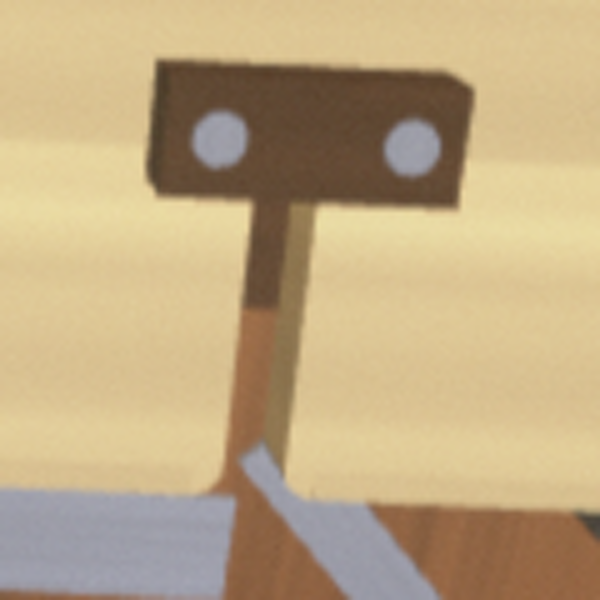

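```bash
python3 - <<'E'
from h import *
import pickle
r=pickle.load(open("o_rack.pkl","rb"))
V=lambda p:onz("wrist",p,215,r)[:2]
f=np.array([V(p) for p in [(340,257.4),(381,259),(401,260),(460,262.4)]]);L=[V((390.4,201)),V((385.6,254))];R=[V((403,201)),V((397,254))]
m=[(L[i]+R[i])/2 for i in (0,1)];print(f.round(1).tolist(),np.round(m,1).tolist(),[np.linalg.norm(L[i]-R[i]) for i in (0,1)])
d=m[0]-m[1];print("slot yaw",np.degrees(np.arctan2(d[1],d[0])),"front yaw",np.degrees(np.arctan2(*(f[3]-f[0])[::-1]))+90)
print("stop face base",[V((340+u/5,160+v/5)).round(1) for u,v in [(155,192),(460,208)]])
o=observe();print(row(o,(524.4,-44.4,394),90.8))
E
```

```text
[[507.5, 200.6], [541.0, 203.2], [557.4, 204.3], [605.8, 208.1]] [[544.5, 252.4], [548.5, 208.5]] [np.float64(9.765055091981207), np.float64(9.270444885434278)]
slot yaw 95.23167122169652 front yaw 94.36227917075999
stop face base [array([524.4, 252. ]), array([571.8, 255.2])]
[-0.36, 0.02, 8.19, 0.02, -0.02, -0.4]
```

```bash
python3 -m crank '[[-0.35,0,3,0,0,-0.4,8.5],[-0.35,0,5.5,0,0,-0.4,5],[-0.35,0,7.2,0,0,-0.4,4],[-0.35,0,8.2,0,0,-0.4,4],[-0.35,0,8.2,0,0,-0.4,4],[-0.35,0,8.2,0,0,-0.4,4]]' 40; python3 - <<'E'
from h import *
o=observe();im=camera("wrist");cv2.imwrite("pics/w_grasp.png",im[:,:,::-1]);print(o["tcp_pos"],o["ft_force"],row(o,(524.4,-44.4,394),90.8))
E
```

```text
time_s: 4.38
tcp_pos: [524.1, -46.5, 394.5]
orientation: [[-0.01, 1.0, 0.001], [1.0, 0.01, -0.0], [-0.0, 0.001, -1.0]]
ft_force: [-0.5, 0.0, -0.3]
grip_width: 0.468
finger_force: 0.0
[524.06083436 -46.51558345 394.52383265] [-0.49911711  0.0096761  -0.26947831] [0.21, 0.04, 0.05, 0.07, 0.0, -0.22]
```

View pics/w_grasp.png

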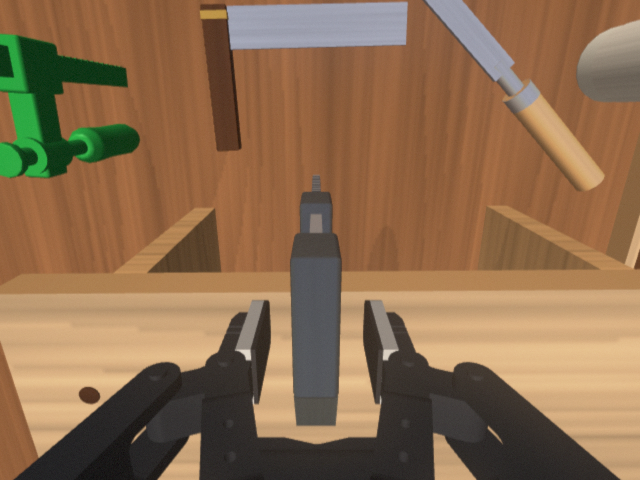

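The jaw lies centred between the pads at cols 292–340, from its back top at (315,235) to its shoulder at (316,395). I'll check y, then close.

```bash
python3 - <<'E'
from h import *
o=observe()
for p,z in [((315,235),245),((316,395),245),((316,424),233)]: print(onz("wrist",p,z,o).round(1))
E
python3 -m crank '[[0.1,0,0,0,0,0,0.5],[0.1,0,0,0,0,0,0.5],[0.1,0,0,0,0,0,0.5],[0.1,0,0,0,0,0,0.5],[0.1,0,0,0,0,0,0.5],[0.1,0,0,0,0,0,0.5]]' 60
```

```text
[523.2  -2.2 245. ]
[524.2 -67.8 245. ]
[524.5 -94.3 233. ]
time_s: 5.18
tcp_pos: [523.9, -45.4, 394.4]
orientation: [[-0.01, 1.0, 0.001], [1.0, 0.01, 0.0], [0.0, 0.001, -1.0]]
ft_force: [-0.8, 1.4, 5.3]
grip_width: 0.192
finger_force: 59.7
```

```bash
python3 -m crank '[[0.1,0,-0.2,0,0,0,0.5],[0.1,0,-0.4,0,0,0,0.5],[0.1,0,-0.6,0,0,0,0.5],[0.1,0,-0.6,0,0,0,0.5],[0.1,0,-0.6,0,0,0,0.5]]'; python3 - <<'E'
from h import *
o=observe();im=camera("scene");cv2.imwrite("pics/s_lift.png",cv2.resize(im[150:290,230:430,::-1],None,fx=4,fy=4,interpolation=cv2.INTER_CUBIC));print(o["ft_force"],o["torque"])
E
```

```text
time_s: 5.8
tcp_pos: [523.7, -44.5, 399.6]
orientation: [[-0.01, 1.0, -0.0], [1.0, 0.01, -0.0], [-0.0, -0.0, -1.0]]
ft_force: [0.6, 0.7, -5.0]
grip_width: 0.193
finger_force: 58.7
[ 0.562084    0.66735839 -5.04135291] [-0.03675829 -0.00126306 -0.04700116]
```

View pics/s_lift.png

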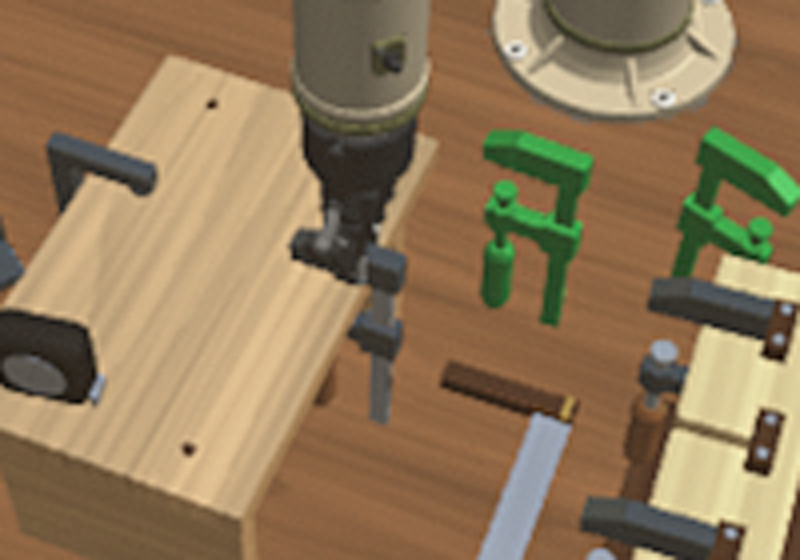

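The clamp hangs free at 5 N, upright, with its bar outside the edge. Next I'll pull it straight off along tool +x.

```bash
python3 -m crank '[[1,0,0,0,0,0,0.5],[2.5,0,0,0,0,0,0.5],[4.5,0,0,0,0,0,0.5],[6.5,0,0,0,0,0,0.5],[8.5,0,0,0,0,0,0.5],[10,0,0,0,0,0,0.5],[11,0,-0.5,0,0,0,0.5],[11.5,0,-1,0,0,0,0.5]]'; python3 - <<'E'
from h import *
o=observe();print(o["ft_force"],row(o,(553.6,145.6,415),94.5))
E
```

```text
time_s: 6.85
tcp_pos: [522.6, 71.1, 410.1]
orientation: [[-0.011, 1.0, 0.0], [1.0, 0.011, -0.0], [-0.0, 0.0, -1.0]]
ft_force: [-0.4, 0.5, -4.8]
grip_width: 0.198
finger_force: 58.6
[-0.43841504  0.45205217 -4.76411763] [7.42, 3.18, -0.49, 0.0, 0.01, -3.89]
```

```bash
python3 -m crank '[[1,0.5,0,0,0,-0.5,0.5],[2.5,1.2,0,0,0,-1.5,0.5],[4,2,0,0,0,-2.5,0.5],[5.5,2.7,0,0,0,-3.3,0.5],[6.8,3.1,0,0,0,-3.9,0.5],[7.4,3.2,0,0,0,-3.9,0.5],[7.4,3.2,0,0,0,-3.9,0.5],[7.4,3.2,0,0,0,-3.9,0.5]]'; python3 - <<'E'
from h import *
o=observe();im=camera("wrist");cv2.imwrite("pics/w_pre.png",im[:,:,::-1]);import pickle;pickle.dump(o,open("o_pre.pkl","wb"));print(o["ft_force"],o["tcp_pos"])
print([(np.round(d["at"],1).tolist(),round(d["p"],2),onz("wrist",d["at"],215,o).round(1).tolist()) for d in tip_of("wrist","slot")])
E
```

```text
time_s: 7.85
tcp_pos: [553.8, 144.0, 409.8]
orientation: [[-0.077, 0.997, 0.0], [0.997, 0.077, -0.0], [-0.0, -0.0, -1.0]]
ft_force: [0.2, -0.6, -3.6]
grip_width: 0.195
finger_force: 58.8
[ 0.15580015 -0.64569885 -3.57726108] [553.78705048 144.04305246 409.80900864]
[([311.2, 166.6], 0.56, [546.8, 204.2, 215.0])]
```

View pics/w_pre.png

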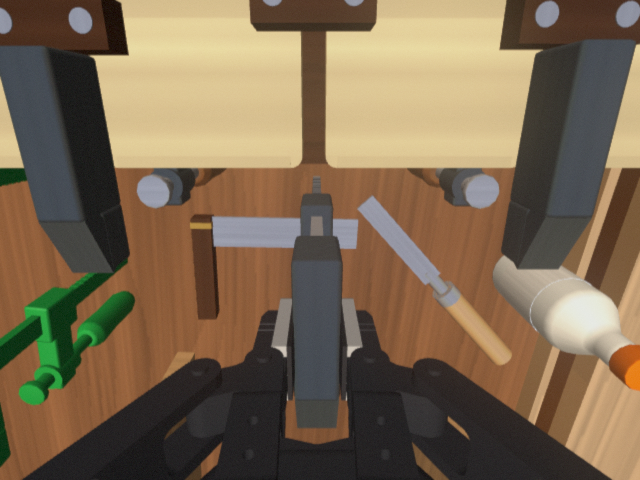

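The view shows the slot centred on col ~314.5 with vertical sides at 302 and 327, and the shelf edge level at row ~167. The yaw is therefore right. The jaw is centred at col ~317, so I'll compute the small lateral offset.

```bash
python3 - <<'E'
from h import *
import pickle
o=pickle.load(open("o_pre.pkl","rb"));R=np.array(o["orientation"])
im=cv2.imread("pics/w_pre.png").astype(float).sum(2)
T=lambda p,z:(R.T@(onz("wrist",p,z,o)-o["tcp_pos"])).round(2)[:2]
def edges(v,a,b): 
    d=np.diff(cv2.GaussianBlur(im[v:v+1,a:b],(5,1),0)[0]); return a+d.argmin()+.5,a+d.argmax()+.5
for v in (50,80,110,140):
    l,r=edges(v,285,345); print("slot",v,l,r,T(((l+r)/2,v),215),T((l,v),215)[1]-T((r,v),215)[1])
for v in (250,270,280,390):
    l,r=edges(v,280,355); print("jaw",v,l,r,T(((l+r)/2,v),245))
print("jaw back",T((317,238),245),"shoulder",T((317,398),245),"front edge",[T((u,167),215) for u in (100,280,350,500)],"stop face base/top",T((314,30),215),T((314,25),230))
for u in (150,250,370,500): c=im[150:180,u]; print(u,150.5+np.diff(c).argmin())
E
```

```text
slot 50 300.5 325.5 [105.93  -1.4 ] -9.82
slot 80 301.5 325.5 [95.07 -1.23] -9.66
slot 110 301.5 325.5 [83.67 -1.26] -9.9
slot 140 301.5 324.5 [71.69 -1.5 ] -9.72
jaw 250 292.5 340.5 [33.3  -0.08]
jaw 270 290.5 342.5 [25.03 -0.08]
jaw 280 290.5 342.5 [20.77 -0.08]
jaw 390 345.5 287.5 [-32.06  -0.08]
jaw back [38.12  0.11] shoulder [-36.39   0.14] front edge [array([ 60.41, -93.57]), array([ 60.39, -15.81]), array([60.38, 14.46]), array([60.35, 79.38])] stop face base/top [112.9   -0.99] [111.75  -0.92]
150 167.5
250 167.5
370 167.5
500 167.5
```

```bash
python3 -m crank '[[0.5,-0.13,0.4,0,0,0,0.5],[1.2,-0.13,0.8,0,0,0,0.5],[2,-0.13,1.1,0,0,0,0.5],[2.2,-0.13,1.1,0,0,0,0.5],[2.5,-0.13,1.1,0,0,0,0.5],[3,-0.13,1.1,0,0,0,0.5],[3.5,-0.13,1.1,0,0,0,0.5],[4,-0.13,1.1,0,0,0,0.5],[4,-0.13,1.1,0,0,0,0.5]]'; python3 - <<'E'
from h import *
o=observe();im=camera("wrist");cv2.imwrite("pics/w_in.png",im[:,:,::-1]);import pickle;pickle.dump(o,open("o_in.pkl","wb"));print(o["ft_force"],o["torque"],o["tcp_pos"])
E
```

```text
time_s: 9.07
tcp_pos: [549.3, 185.3, 398.6]
orientation: [[-0.079, 0.997, -0.0], [0.997, 0.079, 0.0], [0.0, -0.0, -1.0]]
ft_force: [0.4, -0.2, -5.0]
grip_width: 0.197
finger_force: 58.8
[ 0.44183807 -0.24265292 -5.04017167] [-0.02876532  0.020971    0.00944243] [549.29194012 185.31868726 398.62061983]
```

View pics/w_in.png

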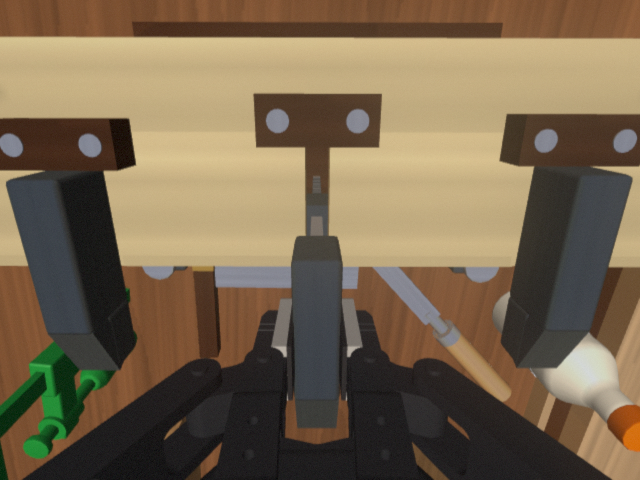

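The bar has entered the slot and is centred: bar at col 317 against slot sides at 306 and 329, with the stop ahead at (317,120) and no contact force. I'll advance further, then feel for the stop slowly.

```bash
python3 -m crank '[[0.4,0,0,0,0,0,0.5],[0.8,0,0,0,0,0,0.5],[1.2,0,0,0,0,0,0.5],[1.6,0,0,0,0,0,0.5],[2,0,0,0,0,0,0.5],[2.3,0,0,0,0,0,0.5],[2.5,0,0,0,0,0,0.5],[2.5,0,0,0,0,0,0.5]]'; python3 -c "
from h import *
import pickle
o=observe();im=camera('wrist');cv2.imwrite('pics/w_in2.png',im[:,:,::-1]);R=np.array(o['orientation']);print(o['ft_force'],o['torque'])
g=cv2.GaussianBlur(im.astype(float).sum(2),(5,5),0)
# stop front edge: dark->light rows at columns beside the slot
for u in (270,285,345,360):
    print(u,[(r,round(g[r+1,u]-g[r-1,u])) for r in range(150,330) if abs(g[r+1,u]-g[r-1,u])>60])
"
```

```text
time_s: 10.12
tcp_pos: [547.4, 209.7, 398.6]
orientation: [[-0.078, 0.997, -0.0], [0.997, 0.078, -0.0], [-0.0, -0.0, -1.0]]
ft_force: [-0.4, 0.2, -4.3]
grip_width: 0.196
finger_force: 58.8
[-0.43809285  0.17098586 -4.30314405] [ 0.0178769   0.01454056 -0.00615041]
270 [(158, -69), (159, -143), (160, -189), (161, -155), (162, -75), (182, 76), (183, 93), (184, 89), (185, 68), (195, -80), (196, -90), (197, -79), (211, 78), (212, 167), (213, 214), (214, 164), (215, 73), (308, -91), (309, -165), (310, -189), (311, -135), (312, -60)]
285 [(158, -68), (159, -144), (160, -191), (161, -156), (162, -74), (180, 102), (181, 118), (182, 96), (197, -63), (198, -102), (199, -115), (200, -91), (211, 78), (212, 171), (213, 217), (214, 165), (215, 73), (296, -60), (297, -94), (298, -87)]
345 [(159, -117), (160, -190), (161, -179), (162, -97), (184, 72), (185, 71), (195, -70), (196, -69), (211, 80), (212, 172), (213, 218), (214, 166), (215, 74), (296, -61), (297, -97), (298, -90)]
360 [(159, -118), (160, -189), (161, -177), (162, -95), (179, 83), (180, 121), (181, 114), (182, 71), (198, -88), (199, -118), (200, -106), (201, -62), (211, 78), (212, 169), (213, 215), (214, 163), (215, 72), (308, -93), (309, -170), (310, -193), (311, -137)]
```

```bash
python3 -m crank '[[0.15,0,0,0,0,0,0.5],[0.3,0,0,0,0,0,0.5],[0.45,0,0,0,0,0,0.5],[0.5,0,0,0,0,0,0.5]]' | grep -E "tcp|ft"; python3 -m crank '[[0.05,0,0,0,0,0,0.5],[0.1,0,0,0,0,0,0.5],[0.1,0,0,0,0,0,0.5]]' | grep -E "tcp|ft";python3 -m crank '[[0.05,0,0,0,0,0,0.5],[0.1,0,0,0,0,0,0.5],[0.1,0,0,0,0,0,0.5]]' | grep -E "tcp|ft"
```

```text
tcp_pos: [547.0, 214.7, 398.7]
ft_force: [-0.3, 0.0, -5.1]
tcp_pos: [547.0, 215.6, 398.7]
ft_force: [-0.2, 0.3, -4.8]
tcp_pos: [546.9, 216.6, 398.6]
ft_force: [0.5, 0.8, -4.4]
```

```bash
for i in 1; do python3 -m crank '[[0.05,0,0,0,0,0,0.5],[0.1,0,0,0,0,0,0.5],[0.1,0,0,0,0,0,0.5]]' | grep -E "tcp|ft"; done; python3 -m crank '[[0.05,0,0,0,0,0,0.5],[0.1,0,0,0,0,0,0.5],[0.1,0,0,0,0,0,0.5]]' | grep -E "tcp|ft"
```

```text
tcp_pos: [546.8, 217.6, 398.6]
ft_force: [0.2, 0.5, -4.0]
tcp_pos: [546.7, 218.6, 398.7]
ft_force: [-0.1, -0.6, -4.5]
```

```bash
python3 -c "
from h import *
o=observe();im=camera('wrist')
g=cv2.GaussianBlur(im.astype(float).sum(2),(3,3),0)
for u in (285,317,345): print(u,[(r,round(g[r+1,u]-g[r-1,u])) for r in range(180,260) if abs(g[r+1,u]-g[r-1,u])>25])
print(g[215:250:2,317].round(),o['joint_torque'][0])
"
```

```text
285 [(181, -117), (182, -237), (183, -222), (184, -96), (202, 38), (203, 102), (204, 146), (205, 123), (206, 65), (220, -31), (221, -89), (222, -152), (223, -140), (224, -67), (233, 44), (234, 148), (235, 241), (236, 210), (237, 97)]
317 [(181, -119), (182, -238), (183, -221), (184, -92)]
345 [(180, -28), (181, -116), (182, -228), (183, -214), (184, -92), (205, 39), (206, 76), (207, 107), (208, 107), (209, 78), (210, 45), (217, -38), (218, -66), (219, -104), (220, -114), (221, -83), (222, -41), (233, 43), (234, 151), (235, 246), (236, 212), (237, 99)]
[189. 190. 191. 191. 190. 186. 182. 180. 182. 183. 194. 200. 202. 202.
 204. 203. 205. 206.] -0.0008289262405014597
```

```bash
python3 -m crank '[[0.05,0,0,0,0,0,0.5],[0.1,0,0,0,0,0,0.5],[0.1,0,0,0,0,0,0.5]]' | grep -E "tcp|ft"; python3 -m crank '[[0.05,0,0,0,0,0,0.5],[0.1,0,0,0,0,0,0.5],[0.1,0,0,0,0,0,0.5]]' | grep -E "tcp|ft"
```

```text
tcp_pos: [546.7, 219.6, 398.6]
ft_force: [0.0, 0.5, -4.1]
tcp_pos: [546.6, 220.6, 398.7]
ft_force: [0.5, -0.4, -5.4]
```

```bash
python3 -m crank '[[0.05,0,0,0,0,0,0.5],[0.1,0,0,0,0,0,0.5],[0.1,0,0,0,0,0,0.5]]' | grep -E "tcp|ft"; python3 -c "from h import *; print(observe()['torque'])"
```

```text
tcp_pos: [546.5, 221.4, 398.7]
ft_force: [-0.6, -0.9, -4.7]
[-0.11858709 -0.02881712  0.01732372]
```

```bash
python3 -m crank '[[0.05,0,0,0,0,0,0.5],[0.05,0,0,0,0,0,0.5],[0.05,0,0,0,0,0,0.5]]' | grep -E "tcp|ft"; python3 -c "from h import *; print(observe()['torque'])"
```

```text
tcp_pos: [546.6, 221.5, 398.7]
ft_force: [-0.7, -3.4, -2.5]
[-0.80506988  0.1881311   0.06648224]
```

The stop is found at y≈221.4 with 3.4 N. I'll relax the push and lower until the shelf carries the weight.

```bash
python3 -m crank '[[-0.04,0,0,0,0,0,0.5],[-0.04,0,0.1,0,0,0,0.5],[-0.04,0,0.2,0,0,0,0.5],[-0.04,0,0.3,0,0,0,0.5],[-0.04,0,0.3,0,0,0,0.5]]' | grep -E "tcp|ft"; python3 -m crank '[[0,0,0.05,0,0,0,0.5],[0,0,0.05,0,0,0,0.5]]' | grep -E "tcp|ft"; python3 -c "from h import *; print(observe()['torque'])"
```

```text
tcp_pos: [546.6, 221.4, 395.6]
ft_force: [1.8, -3.7, -4.0]
tcp_pos: [546.6, 221.4, 395.2]
ft_force: [0.3, -4.7, -2.7]
[-0.88780793 -0.20425218 -0.02113435]
```

```bash
python3 -m crank '[[-0.05,0,0,0,0,0,0.5],[-0.05,0,0.05,0,0,0,0.5],[-0.05,0,0.05,0,0,0,0.5]]' | grep -E "tcp|ft"; python3 -m crank '[[0,0,0.05,0,0,0,0.5],[0,0,0.05,0,0,0,0.5]]' | grep -E "tcp|ft"; python3 -c "from h import *; print(observe()['torque'])"
```

```text
tcp_pos: [546.4, 221.3, 394.6]
ft_force: [-0.1, -2.3, -3.8]
tcp_pos: [546.4, 221.3, 394.5]
ft_force: [-2.0, -2.7, 1.0]
[-0.51495849  0.30516069  0.04200484]
```

```bash
python3 -m crank '[[0,0,0.05,0,0,0,0.5],[0,0,0.05,0,0,0,0.5]]' | grep -E "tcp|ft"; python3 -m crank '[[0,0,0,0,0,0,0.5],[0,0,0,0,0,0,0.5],[0,0,0,0,0,0,0.5]]' 20; python3 -c "from h import *; print(observe()['torque'])"
```

```text
tcp_pos: [546.4, 221.2, 394.4]
ft_force: [-4.5, -2.0, 5.7]
time_s: 15.85
tcp_pos: [546.4, 221.2, 394.4]
orientation: [[-0.078, 0.997, 0.0], [0.997, 0.078, 0.001], [0.001, 0.0, -1.0]]
ft_force: [-4.1, -3.1, 5.8]
grip_width: 0.195
finger_force: 60.2
[-0.63281456  0.92943892  0.04781419]
```

```bash
python3 -m crank '[[0,-0.04,-0.02,0,0,0,0.5],[0,-0.04,-0.02,0,0,0,0.5]]' 20; python3 -c "from h import *; print(observe()['torque'])"
```

```text
time_s: 16.1
tcp_pos: [546.3, 221.2, 394.4]
orientation: [[-0.078, 0.997, 0.001], [0.997, 0.078, 0.001], [0.001, 0.001, -1.0]]
ft_force: [-1.4, -2.5, 5.1]
grip_width: 0.196
finger_force: 60.1
[-0.34986306  0.48331476  0.00554028]
```

```bash
python3 -m crank '[[0,-0.02,0,0,0,0,1.65],[0,-0.02,0,0,0,0,1.7],[0,-0.02,0,0,0,0,1.75]]' 20; python3 -m crank '[[0,0,0,0,0,0,1.8],[0,0,0,0,0,0,1.85],[0,0,0,0,0,0,1.9]]' 20; python3 -c "from h import *; print(observe()['torque'])"
```

```text
time_s: 16.48
tcp_pos: [546.2, 221.3, 394.3]
orientation: [[-0.078, 0.997, 0.001], [0.997, 0.078, 0.001], [0.001, 0.001, -1.0]]
ft_force: [-0.6, -1.2, 5.6]
grip_width: 0.205
finger_force: 22.7
time_s: 16.85
tcp_pos: [545.9, 221.3, 393.5]
orientation: [[-0.078, 0.997, -0.0], [0.997, 0.078, -0.0], [0.0, -0.0, -1.0]]
ft_force: [2.0, 1.1, 0.6]
grip_width: 0.224
finger_force: 0.8
[ 0.16220339 -0.35500918 -0.03426618]
```

Released gently. I'll open slowly, staying centred, and check the jaw in the wrist view before lifting.

```bash
python3 -m crank '[[0,0.02,0,0,0,0,2.1],[0,0.02,0,0,0,0,2.4],[0,0.02,0,0,0,0,2.8],[0,0.02,0,0,0,0,3.2],[0,0.02,0,0,0,0,3.2]]'; python3 - <<'E'
from h import *
o=observe();im=camera("wrist");g=im.astype(int);
R=np.array(o["orientation"])
for v in (260,300,340,380):
    d=(g[v].sum(1)); print(v,[u for u in range(230,400) if abs(d[u+1]-d[u-1])>120])
print(tip_of("wrist","hung_a_jaw")[0:3],o["torque"],o["ft_force"])
E
```

```text
time_s: 17.48
tcp_pos: [546.1, 221.0, 393.9]
orientation: [[-0.078, 0.997, -0.0], [0.997, 0.078, -0.0], [-0.0, -0.0, -1.0]]
ft_force: [-0.2, 0.3, 0.9]
grip_width: 0.373
finger_force: 0.0
260 [291, 292, 342, 343]
300 [261, 273, 274, 278, 279, 291, 292, 342, 343, 354, 355, 359, 360]
340 [233, 234, 249, 250, 264, 265, 279, 280, 292, 293, 341, 342, 353, 354, 368, 369, 383, 384, 399]
380 [273, 274, 359, 360]
[{'at': [549.5, 348.4], 'p': 0.7}] [0.04700034 0.00044967 0.07904996] [-0.20622093  0.30353985  0.92755163]
```

```bash
python3 -m crank '[[0,0,-0.3,0,0,0,3.4],[0,0,-0.8,0,0,0,3.6],[0,0,-1.5,0,0,0,3.8],[0,0,-3,0,0,0,4],[0,0,-5,0,0,0,4],[0,0,-8,0,0,0,4],[0,0,-11,0,0,0,4],[0,0,-13.5,0,0,0,4],[0,0,-13.5,0,0,0,4]]'; python3 - <<'E'
from h import *
def edge(im): 
    pass
o=observe();im=camera("wrist");cv2.imwrite("pics/w_end.png",im[:,:,::-1])
print([(np.round(d["at"],1).tolist(),round(d["p"],2),onz("wrist",d["at"],230,o).round(1).tolist()) for d in tip_of("wrist","clamp_jaw")])
print([(d["bbox"],round(d["p"],2)) for d in trace("wrist","clamp_jaw")])
for c in ("top","scene"):
    camera(c); print(c,[(np.round(d["at"],1).tolist(),round(d["p"],2),onz(c,d["at"],230).round(1).tolist()) for d in tip_of(c,"clamp_jaw")])
im2=camera("wrist"); print("motion",np.abs(im2.astype(int)-im).mean())
g=cv2.GaussianBlur(im.astype(float).sum(2),(3,3),0)
for u in (317,285,350): print(u,[(r,round(g[r+1,u]-g[r-1,u])) for r in range(130,400) if abs(g[r+1,u]-g[r-1,u])>60])
for v in (240,260,280,300): print(v,[u for u in range(270,370) if abs(g[v,u+1]-g[v,u-1])>100])
E
```

```text
time_s: 18.7
tcp_pos: [546.3, 220.7, 532.1]
orientation: [[-0.078, 0.997, 0.004], [0.997, 0.078, 0.002], [0.002, 0.005, -1.0]]
ft_force: [-0.5, 0.1, -0.3]
grip_width: 0.468
finger_force: 0.0
[([16.2, 241.4], 0.82, [320.8, 193.0, 230.0]), ([316.7, 228.9], 0.71, [548.0, 220.2, 230.0]), ([99.9, 384.9], 0.71, [369.6, 63.1, 230.0])]
[([131.3, 343.2, 101.4, 145.1], 0.94), ([62.3, 230.1, 119.5, 117.3], 0.84), ([315.9, 236.2, 30.3, 107.6], 0.71)]
top [([296.2, 300.6], 0.84, [351.7, 30.2, 230.0]), ([454.8, 183.6], 0.6, [641.1, -339.3, 230.0]), ([218.2, 215.3], 0.56, [545.9, 220.6, 230.0])]
scene [([208.4, 219.5], 0.94, [666.3, -324.1, 230.0]), ([365.7, 192.5], 0.85, [388.4, 49.5, 230.0]), ([414.3, 193.1], 0.74, [330.8, 183.0, 230.0]), ([390.0, 260.8], 0.67, [586.2, 192.1, 230.0]), ([403.0, 254.0], 0.62, [551.2, 217.5, 230.0])]
motion 6.415457899305555
317 [(152, -90), (153, -198), (154, -230), (155, -138)]
285 [(153, -103), (154, -171), (155, -163), (156, -88), (180, 110), (181, 163), (182, 121), (242, -122), (243, -142), (244, -89), (247, 93), (248, 99), (268, -77), (269, -109), (270, -86)]
350 [(246, -82), (247, -98), (248, -74)]
240 [302, 303, 327, 328]
260 [302, 303, 327, 328, 345, 346]
280 []
300 []
```

```bash
python3 -m crank '[[0,0,-2,0,0,0,4],[0,0,-2,0,0,0,4],[0,0,-2,0,0,0,4],[0,0,-2,0,0,0,4],[0,0,-2,0,0,0,4],[0,0,-2,0,0,0,4]]'|grep -E "time|tcp"; python3 - <<'E'
from h import *
a=camera("wrist");[camera("top") for _ in range(6)];b=camera("wrist");print("motion",np.abs(a.astype(int)-b).mean(), np.abs(a.astype(int)-b)[140:290,290:340].mean())
g=b.astype(int).sum(2)
for u in (306,310,317,323): print(u,g[170:205:2,u].tolist())
E
```

```text
time_s: 19.85
tcp_pos: [546.2, 221.1, 548.6]
motion 1.8980034722222223 1.9566222222222223
306 [228, 216, 221, 224, 279, 255, 273, 259, 267, 263, 271, 275, 271, 270, 276, 268, 272, 270]
310 [218, 214, 219, 215, 235, 244, 277, 282, 274, 279, 280, 280, 268, 274, 275, 273, 272, 275]
317 [223, 216, 216, 226, 238, 254, 271, 271, 269, 272, 274, 282, 271, 280, 277, 270, 270, 274]
323 [229, 221, 212, 224, 236, 238, 275, 275, 280, 275, 275, 275, 282, 279, 278, 276, 278, 271]
```

```bash
python3 -c "from rig import *; print(finish_job())"
```

```text
the job is handed in; nothing more can be done
None
```

I hung the F-clamp in the middle slot, upright and still, with its jaw resting on the shelf and butted gently (about 3 N) against the stop. I handed the job in at about 20 s, with the gripper clear.

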